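# Scale and image a specimen cassette

### The job

In the insect lab, lay the steel scale bar flat on the tray floor and flush against a long side of the green specimen cassette, roughly centred along it, and let go of it. Then pick up the white hand-held imager, carry it over the tray wall without bumping the tray, and finish while holding it upright and still, hovering about a centimetre above the green cassette, centred on it and squared up with it (long side over long side, either way round), never touching the cassette. Leave the jar, bottle and dishes where they stand.

Things in the scene. Friction and masses are not known exactly. Their poses are not given: they have to be found in the camera images.
- tray: grey plastic rearing tray with an open top, fixed to the bench, outside 280 (x) x 370 (y) x 60 mm high, walls and floor 5 mm thick; small grips stand out 8 mm at the middle of its two short (+-y) sides. Origin: centre of its underside, on the bench. The two cassettes lie in it, side by side along the tray's y.
- green_cassette: the target: sealed specimen cassette with a bright green frame and pale window with larvae, 80 (x) x 50 (y) x 20 mm high, fixed on the tray floor (5 mm above the bench), long sides along its x. Origin: centre of its underside; z up. There is most room beside it (55 mm or more) on the long side that faces the orange cassette.
- orange_cassette: the same cassette with an orange frame, not the target; fixed on the tray floor about 170 mm from the green one; which of them is left or right varies. Origin: centre of its underside.
- scale_bar: loose steel scale bar with tick marks, 120 (x, its length) x 40 (y) x 8 mm thick, lying on the bench; in the middle of its top a black square grip block, 20 x 20 mm, rising from 8 to 46 mm above the underside. Either long edge may be used. Origin: centre of its underside; z up. About 0.12 kg.
- imager: loose white hand-held imager standing upright on the bench on its open face: hood 70 (x) x 42 (y) mm from 0 to 35 mm height with a blue band, above it a handle 56 (x) x 30 (y) mm from 35 to 112 mm height; grip the handle across its 30 mm. Origin: centre of its underside (the face that looks at the specimen); z up. About 0.25 kg.
- jar: loose amber jar with a yellow cap, 56 mm diameter, 85 mm high, bystander. Origin: centre of its underside.
- bottle: loose white bottle with a blue cap, 56 mm diameter, 120 mm high, bystander. Origin: centre of its underside.
- dishes: loose stack of two clear dishes, 70 mm diameter, 32 mm high, bystander. Origin: centre of its underside.
Mind the look-alikes: they are no part of the job. What is shaped like the imager but purple is not meant.

How it is judged:
By the outcome, as a careful person would: the job done as asked, in the order asked, and still so for the second after the job is handed in, while the arm keeps its last pose, push and grip.
It also fails if it takes over 64 s, if anything falls off the work surface, if the arm or the gripper's body presses on something with over 40 N, if the wrist force passes 120 N, or if a joint passes its speed limit or range.

### The arm

A 6-joint arm with a two-finger parallel gripper is mounted at the origin on the work surface. World frame = base frame: x ahead of the robot, y to its left, z up, the work surface at z = 0. Lengths are in m, angles in degrees, forces in N, time in s.
With the tool pointing down it reaches from about 0.325 to 0.9 m from the base axis. Payload 6.1 kg.
Tool frame: the origin (TCP) lies at the very end of the fingers, on their centre line; the grasp point (between the pads) lies 19 mm behind it; x points along the fingers, y is the direction in which the jaws open and shut, and the axes are right-handed (so a half turn about x gives the same grasp; the last joint's range is limited). The gripper opens to 85 mm and grips with 20 to 120 N. Pads are 22 mm wide; open, the fingers measure 114 mm over their backs; the gripper's body (76 mm by 85 mm) begins 54 mm behind the grasp point. The pads swing forward as they close: fully open they stand 13 mm farther back than shut.
Start: joints at [67.489, 12.628, 87.462, -0, 79.91, -7.225], TCP at [0.165, 0.603, 0.203] pointing down, gripper open.
Joint ranges: [-170.65, 170.65], [-52.31, 119.04], [5.05, 147.46], [-71.25, 251.25], [11.57, 151.72], [-153.62, 153.62]. Speed limits (degrees/s): [147.25, 147.25, 172.46, 180, 180, 180].

### API

Orientations are given as a 3x3 rotation matrix whose columns are the frame's x, y, z axes.
In Python, from bench import ctrl gives the robot as it stands.
- The arm moves only by the tool play_rows, never from a script. Its argument "motion" is text: rows parted by semicolons, each of 7 numbers parted by spaces: the shift along the world's x, y, z in cm, then the turn, a rotation vector about the world's x, y, z in degrees, then the finger opening in cm, from 0 to 8.54. A call has exactly 5 rows; each row is the pose to reach, as a shift and turn from the pose commanded when the call began; what a row does not reach only later rows make up. A row lasts 1/12 s, in which the tool goes at most 41.7 mm and 7.16 degrees, less where a joint would pass 70% of its speed; a pose out of reach is approached as far as the arm can. A call with a gripper value outside its range is refused whole. The fingers move at their own pace and stop on an object; the grip force is fixed at half the most. Time passes only in rows, so rows that repeat a pose let the fingers close, or fill a call up. It gives the time, the measured TCP pose, the force and the opening at its end, in the units of the state.
- ctrl.sense(): the state, without advancing time (a new reading comes with each control period).
- ctrl.read_camera(name): name is "side" or "top"; returns (picture, depth): 400x640x3 uint8, blue, green, red; 400x640 float32, m along the optical axis (not along the pixel's ray), 0 where there is no reading.
- ctrl.get_calibration(name): a dict with "fx", "fy", "cx", "cy" (pixels), "k1" (the pictures are not rectified: a ray, as slopes to the right and down, at radius r is drawn at 1 + k1 r^2 times it, then the intrinsics apply), "R" (3x3) and "t" (3): a world point X has camera coordinates R X + t. Camera axes: x right, y down, z forward; pixel columns grow to the right and rows downward; lengths in m; the calibration is good to about 2 mm. A picture is of the moment at which its call begins. get_calibration takes no time and is no camera call.
- ctrl.hand_in(): hands the job in, once; it reports no verdict.
The state is a dict: "clock": time; "q": joint angles; "joint_vel": joint speeds; "joint_efforts": joint torques, N m; "tcp_pos": TCP position; "tool_rot": TCP orientation; "contact_force": force on the tool from outside, world axes, zero at the start; "torque": the same for the moment, N m; "grip_width": finger opening in m.
Only numpy, scipy, OpenCV 4.12 (cv2) and the standard library are available. Lean on these libraries where they do the work, as an engineer would, in place of code of your own. Each camera call takes 0.05 s, during which the arm holds its last target.

## Working session

There is one attempt and no reset: what is moved stays moved. The work goes in short steps, Python scripts to look and compute and a tool call to move; the robot and the scene stay as the last step left them, time stands still between calls to the robot, and variables do not carry over. Pictures are saved under pics/ and viewed, and the job is handed in when it is done.

Besides the shell and the picture viewer there is one more tool, called after ">>>" by a JSON object that holds its "name" and its "arguments". play_rows: Moves the arm, as the interface text tells. Its arguments: {"type":"object","properties":{"motion":{"type":"string"}},"required":["motion"]}

```bash
ls; mkdir -p pics; cat > h.py <<'E'
import numpy as np, cv2
from bench import ctrl
def shot(n,f):
    p,d=ctrl.read_camera(n); cv2.imwrite(f'pics/{f}.png',p); np.savez(f'pics/{f}.npz',p=p,d=d); return p,d
def world(n,d):
    c=ctrl.get_calibration(n); h,w=d.shape
    u,v=np.meshgrid(np.arange(w),np.arange(h))
    K=np.array([[c['fx'],0,c['cx']],[0,c['fy'],c['cy']],[0,0,1.]])
    pts=np.stack([u,v],-1).reshape(-1,1,2).astype(np.float64)
    r=cv2.undistortPoints(pts,K,np.array([c['k1'],0,0,0,0.])).reshape(h,w,2)
    P=np.concatenate([r*d[...,None],d[...,None]],-1)
    return (P-np.array(c['t']))@np.array(c['R'])
E
python3 - <<'E'
from h import *
for n in('top','side'):
    shot(n,n+'0'); c=ctrl.get_calibration(n); R=np.array(c['R']);print(n,-R.T@np.array(c['t']),R.round(2).tolist(),c['k1'],c['fx'])
print(ctrl.sense())
E
```

```text
pics
top [ 0.42333513 -0.03266528  0.92061429] [[-0.02, -1.0, -0.02], [-0.99, 0.02, -0.16], [0.16, 0.02, -0.99]] -0.019398563887971957 419.86514853577637
side [ 0.03700107 -0.52651271  0.83776345] [[0.7, -0.71, 0.02], [-0.52, -0.53, -0.68], [0.49, 0.46, -0.74]] 0.0022862325143410047 441.0866398484729
{'clock': 0.1, 'q': array([ 6.74889820e+01,  1.26701713e+01,  8.75190262e+01,  2.13342180e-03,
        7.99118090e+01, -7.22378040e+00]), 'joint_vel': array([-0.04356068, -0.08227305, -0.04796427, -0.02783111,  0.05822569,
       -0.08881302]), 'joint_efforts': array([ 8.07136566e-04, -4.98242605e+01, -3.90549588e+01, -1.28171919e-04,
        5.59924665e-03,  3.66587255e-05]), 'tcp_pos': array([0.16453376, 0.60233476, 0.20211636]), 'tool_rot': array([[-7.08810837e-04,  2.63663896e-01,  9.64614352e-01],
       [-1.61453885e-03,  9.64613035e-01, -2.63664723e-01],
       [-9.99998445e-01, -1.74429576e-03, -2.58032569e-04]]), 'contact_force': array([-0.21554933, -0.07270663, -0.44100882]), 'torque': array([0.03026178, 0.02560441, 0.04129758]), 'grip_width': 0.08524689610031952}
```

View pics/top0.png

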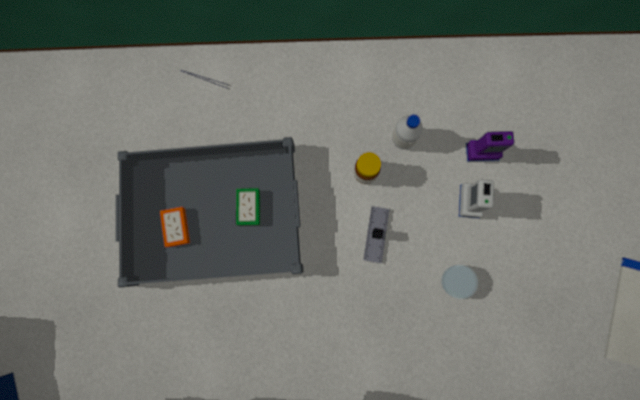

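View pics/side0.png

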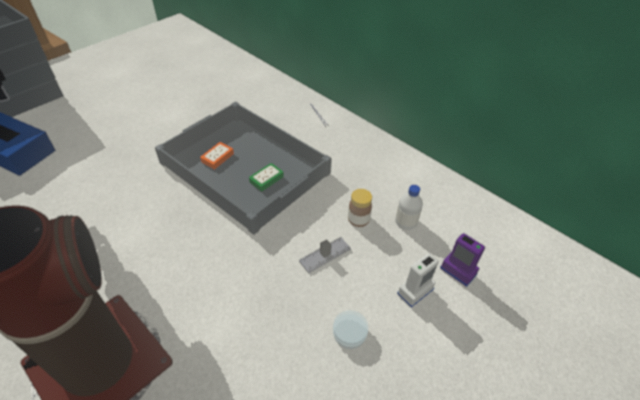

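The top view shows the green cassette at about (248,207), the orange one at (174,227), the bar at (377,235) and the white imager at (478,197). The purple look-alike is at (490,146). Next I'll measure them.

```bash
cat >> h.py <<'E'
def rect(n,f,box,zlo,zhi,mask=None,show=True):
    z=np.load(f'pics/{f}.npz'); W=world(n,z['d'].astype(float)); u0,v0,u1,v1=box
    m=np.zeros(z['d'].shape,bool); m[v0:v1,u0:u1]=1; m&=(z['d']>0)&(W[...,2]>zlo)&(W[...,2]<zhi)
    if mask is not None: m&=mask(z['p'].astype(int))
    P=W[m]; 
    if len(P)<5: print('few',len(P)); return
    r=cv2.minAreaRect((P[:,:2]*1000).astype(np.float32))
    print(n,box,len(P),'z %.4f'%np.median(P[:,2]),'mean',P[:,:2].mean(0).round(4),'rect c',np.round(r[0],1),'size',np.round(r[1],1),'ang',round(r[2],2))
    return P
E
python3 - <<'E'
from h import *
for f in('top0',):
    z=np.load('pics/top0.npz');W=world('top',z['d'].astype(float))
    for (u,v) in[(377,235),(372,250),(487,195),(465,200),(340,300),(248,207),(174,227),(220,250),(368,165),(292,142),(123,155),(122,281),(297,268)]: print(u,v,W[v,u].round(4))
rect('top','top0',(355,200,400,270),.004,.02)
rect('top','top0',(355,200,400,270),.035,.06)
rect('top','top0',(450,170,510,225),.025,.05)
rect('top','top0',(450,170,510,225),.10,.13)
rect('top','top0',(225,180,270,235),.018,.04)
rect('top','top0',(150,200,200,255),.018,.04)
rect('top','top0',(100,120,320,300),.053,.07)
rect('side','side0',(295,230,355,280),.004,.02)
rect('side','side0',(295,230,355,280),.035,.06)
rect('side','side0',(390,245,445,310),.025,.04)
rect('side','side0',(390,245,445,310),.10,.13)
rect('side','side0',(240,160,290,195),.018,.04)
rect('side','side0',(190,138,240,172),.018,.04)
rect('side','side0',(140,90,345,240),.053,.07)
E
```

```text
377 235 [ 0.483  -0.1297  0.0462]
372 250 [ 0.4535 -0.1217  0.01  ]
487 195 [ 0.5512 -0.3382  0.1133]
465 200 [ 0.554  -0.3205  0.0348]
340 300 [ 0.3487 -0.0505 -0.0045]
248 207 [0.5513 0.1445 0.0213]
174 227 [0.5108 0.3044 0.0244]
220 250 [0.4603 0.2086 0.0041]
368 165 [ 0.623  -0.1127  0.0856]
292 142 [0.6832 0.0441 0.0598]
123 155 [0.6646 0.408  0.0589]
122 281 [0.3988 0.3934 0.063 ]
297 268 [0.4187 0.0363 0.0583]
top (355, 200, 400, 270) 911 z 0.0074 mean [ 0.4863 -0.1314] rect c [ 484.1 -116.8] size [ 69.2 131.7] ang 79.34
top (355, 200, 400, 270) 97 z 0.0450 mean [ 0.4871 -0.1316] rect c [ 487.3 -132.1] size [19.9 19.9] ang 77.27
top (450, 170, 510, 225) 289 z 0.0341 mean [ 0.5479 -0.3264] rect c [ 555.  -338.3] size [43.1 70.7] ang 83.15
top (450, 170, 510, 225) 440 z 0.1108 mean [ 0.5538 -0.3353] rect c [ 554.8 -337.2] size [28.6 56. ] ang 82.46
top (225, 180, 270, 235) 838 z 0.0246 mean [0.5519 0.1461] rect c [552.6 146. ] size [80.3 48.9] ang 0.9
top (150, 200, 200, 255) 862 z 0.0247 mean [0.5121 0.3059] rect c [511.6 306.9] size [80.7 51.1] ang 10.31
top (100, 120, 320, 30
[... 162 characters left out ...]
4 -131.8] size [145.  127.3] ang 37.95
side (295, 230, 355, 280) 87 z 0.0453 mean [ 0.4859 -0.134 ] rect c [ 486.8 -133.1] size [20.1 20. ] ang 82.1
side (390, 245, 445, 310) 274 z 0.0344 mean [ 0.5428 -0.3444] rect c [ 583.4 -342.2] size [ 42.5 129.7] ang 82.41
side (390, 245, 445, 310) 409 z 0.1120 mean [ 0.5505 -0.3395] rect c [ 553.9 -337.9] size [31.  56.3] ang 83.71
side (240, 160, 290, 195) 465 z 0.0253 mean [0.5498 0.1434] rect c [551.9 145.7] size [53.8 80.9] ang 89.45
side (190, 138, 240, 172) 420 z 0.0250 mean [0.5082 0.3067] rect c [505.3 341. ] size [ 81.4 127.4] ang 9.48
side (140, 90, 345, 240) 1566 z 0.0592 mean [0.5319 0.2047] rect c [540.3 224.4] size [291.6 387.9] ang 3.54
```

```bash
cat >> h.py <<'E'
def plane(n,px,z):
    c=ctrl.get_calibration(n); K=np.array([[c['fx'],0,c['cx']],[0,c['fy'],c['cy']],[0,0,1.]])
    r=cv2.undistortPoints(np.asarray(px,float).reshape(-1,1,2),K,np.array([c['k1'],0,0,0,0.])).reshape(-1,2)
    R=np.array(c['R']);C=-R.T@np.array(c['t']); D=np.c_[r,np.ones(len(r))]@R
    return C+D*((z-C[2])/D[:,2])[:,None]
def pca(P):
    c=P[:,:2].mean(0); w,v=np.linalg.eigh(np.cov((P[:,:2]-c).T)); a=np.degrees(np.arctan2(v[1,1],v[0,1])); return c.round(4),(a+90)%180-90
E
python3 - <<'E'
from h import *
G=lambda p:(p[...,1]>p[...,2]+30)&(p[...,1]>p[...,0]+20)
for n,f,b in(('top','top0',(225,180,270,235)),('side','side0',(235,155,295,200))):
    z=np.load(f'pics/{f}.npz');p=z['p'].astype(int);m=G(p);k=np.zeros_like(m);k[b[1]:b[3],b[0]:b[2]]=1
    v,u=np.nonzero(m&k); P=plane(n,np.c_[u,v],.025)
    W=world(n,z['d'].astype(float)); P2=W[m&k&(W[...,2]>.02)]
    for Q in(P,P2): print(n,pca(Q),cv2.minAreaRect((Q[:,:2]*1000).astype(np.float32)))
# bar: pts with z 5..12 within 75mm along
for n,f,b in(('top','top0',(355,200,400,270)),('side','side0',(295,230,355,280))):
    P=rect(n,f,b,.0045,.014)
    d=P[:,:2]-[.4870,-.1325]
    for it in range(4):
        c,a=(np.array([.487,-.1325]),-12.) if it==0 else (c,a)
        e=np.array([np.cos(np.radians(a)),np.sin(np.radians(a))]);q=P[:,:2]-c
        s=(abs(q@e)<.064)&(abs(q@[-e[1],e[0]])<.026); c,a=pca(P[s])
        print(s.sum(),c,a)
for n,f,b in(('top','top0',(450,170,510,225)),('side','side0',(390,245,445,310))):
    P=rect(n,f,b,.10,.13); print(pca(P))
# tray rim from top
rect('top','top0',(225,180,270,235),.022,.03,G); rect('side','side0',(240,160,290,195),.022,.03,G)
E
python3 -c "
import cv2
a=cv2.imread('pics/top0.png');cv2.imwrite('pics/z0.png',cv2.resize(a[120:300,340:540],None,fx=4,fy=3.3,interpolation=2)[:600])"
```

```text
top (array([0.5524, 0.1436]), np.float64(2.4907062954852393)) ((553.22021484375, 145.06040954589844), (79.84664916992188, 50.35254669189453), 0.23760151863098145)
top (array([0.5509, 0.1452]), np.float64(10.283922374110546)) ((489.94970703125, 87.94084167480469), (261.84710693359375, 85.84539794921875), 42.93525314331055)
side (array([0.5433, 0.1347]), np.float64(4.151088588831783)) ((547.6925048828125, 140.27664184570312), (87.73265838623047, 61.047218322753906), 1.7001324892044067)
side (array([0.546 , 0.1382]), np.float64(49.23344539829628)) ((291.50421142578125, -159.4146728515625), (889.1253051757812, 87.10552215576172), 49.67177963256836)
top (355, 200, 400, 270) 880 z 0.0075 mean [ 0.486  -0.1315] rect c [ 481.4 -131. ] size [ 40.3 131.7] ang 79.34
879 [ 0.4861 -0.1315] -10.694531982550814
879 [ 0.4861 -0.1315] -10.694531982550814
879 [ 0.4861 -0.1315] -10.694531982550814
879 [ 0.4861 -0.1315] -10.694531982550814
side (295, 230, 355, 280) 670 z 0.0085 mean [ 0.4829 -0.1342] rect c [ 487.6 -140. ] size [ 82.6 173.7] ang 66.09
663 [ 0.483  -0.1342] -11.515347118340173
660 [ 0.4827 -0.1341] -11.492317532873244
659 [ 0.4826 -0.1341] -11.518213665348298
659 [ 0.4826 -0.1341] -11.518213665348298
top (450, 170, 510, 225) 440 z 0.1108 mean [ 0.5538 -0.3353] rect c [ 554.8 -337.2] size [28.6 56. ] ang 82.46
(array([ 0.5538, -0.3353]), np.float64(-6.043593243006285))
side (390, 245, 445, 310) 409 z 0.1120 mean [ 0.5505 -0.3395] rect c [ 553.9 -337.9] size [31.  56.3] ang 83.71
(array([ 0.5505, -0.3395]), np.float64(-8.533446047147322))
top (225, 180, 270, 235) 320 z 0.0245 mean [0.5507 0.1463] rect c [552.7 146. ] size [79.3 48.8] ang 0.9
side (240, 160, 290, 195) 179 z 0.0250 mean [0.5494 0.1425] rect c [551.8 145.8] size [80.1 53.9] ang 0.19
```

View pics/z0.png

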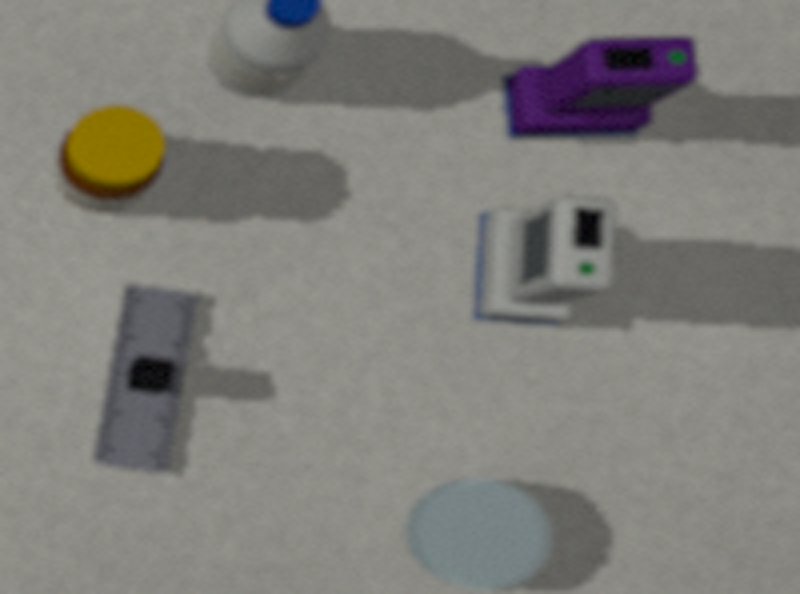

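>>> {"name": "play_rows", "arguments": {"motion": "1.6 -3.65 0 0 0 -4.25 8.5; 3.2 -7.3 0 0 0 -8.5 8.5; 4.8 -10.95 0 0 0 -12.75 8.5; 6.4 -14.6 0 0 0 -17 8.5; 8 -18.25 0 0 0 -21.25 8.5"}}

```text
clock: 0.52
tcp_pos: [0.2448, 0.4185, 0.2024]
tool_rot: [[-0.001, 0.598, 0.802], [-0.001, 0.802, -0.598], [-1.0, -0.001, 0.0]]
contact_force: [1.0, 0.2, -0.3]
grip_width: 0.0849
```

>>> {"name": "play_rows", "arguments": {"motion": "1.6 -3.65 0 0 0 -4.25 8.5; 3.2 -7.3 0 0 0 -8.5 8.5; 4.8 -10.95 0 0 0 -12.75 8.5; 6.4 -14.6 0 0 0 -17 8.5; 8 -18.25 0 0 0 -21.25 8.5"}}

```text
clock: 0.93
tcp_pos: [0.3248, 0.2361, 0.2028]
tool_rot: [[0.0, 0.848, 0.531], [-0.0, 0.531, -0.848], [-1.0, 0.0, 0.0]]
contact_force: [1.0, 0.4, -0.4]
grip_width: 0.0851
```

>>> {"name": "play_rows", "arguments": {"motion": "1.6 -3.65 0 0 0 -4.25 8.5; 3.2 -7.3 0 0 0 -8.5 8.5; 4.8 -10.95 0 0 0 -12.75 8.5; 6.4 -14.6 0 0 0 -17 8.5; 8 -18.25 0 0 0 -21.25 8.5"}}

```text
clock: 1.35
tcp_pos: [0.4049, 0.0534, 0.203]
tool_rot: [[0.0, 0.982, 0.186], [0.0, 0.186, -0.982], [-1.0, 0.0, -0.0]]
contact_force: [0.2, 0.3, -0.2]
grip_width: 0.0852
```

>>> {"name": "play_rows", "arguments": {"motion": "1.6 -3.65 0 0 0 -4.25 8.5; 3.2 -7.3 0 0 0 -8.5 8.5; 4.8 -10.95 0 0 0 -12.75 8.5; 6.4 -14.6 0 0 0 -17 8.5; 8 -18.25 0 0 0 -21.25 8.5"}}

```text
clock: 1.77
tcp_pos: [0.4849, -0.1292, 0.2027]
tool_rot: [[-0.0, 0.983, -0.183], [0.0, -0.183, -0.983], [-1.0, -0.0, -0.0]]
contact_force: [1.0, 0.4, -0.3]
grip_width: 0.0847
```

>>> {"name": "play_rows", "arguments": {"motion": "0.1 -0.1 -4 0 0 -0.5 8.5; 0.2 -0.3 -8 0 0 -0.5 8.5; 0.2 -0.3 -11 0 0 -0.5 8.5; 0.2 -0.3 -13 0 0 -0.5 8.5; 0.2 -0.3 -14 0 0 -0.5 8.5"}}

```text
clock: 2.18
tcp_pos: [0.4838, -0.1291, 0.0591]
tool_rot: [[-0.006, 0.982, -0.188], [0.003, -0.188, -0.982], [-1.0, -0.006, -0.002]]
contact_force: [-0.8, -0.4, 0.2]
grip_width: 0.0849
```

```bash
python3 - <<'E'
from h import *
s=ctrl.sense();print(s['tcp_pos'],s['q'])
shot('side','s1');shot('top','t1')
a=cv2.imread('pics/s1.png');b=cv2.imread('pics/t1.png')
cv2.imwrite('pics/z1.png',np.hstack([cv2.resize(a[180:300,260:390],(400,400)),cv2.resize(b[180:290,320:440],(400,400))]))
E
```

```text
[ 0.48381947 -0.12908253  0.05905476] [-2.39702617e+01  4.97996911e+00  1.12597074e+02  1.36543265e-03
  6.28047157e+01 -1.31540246e+01]
```

View pics/z1.png

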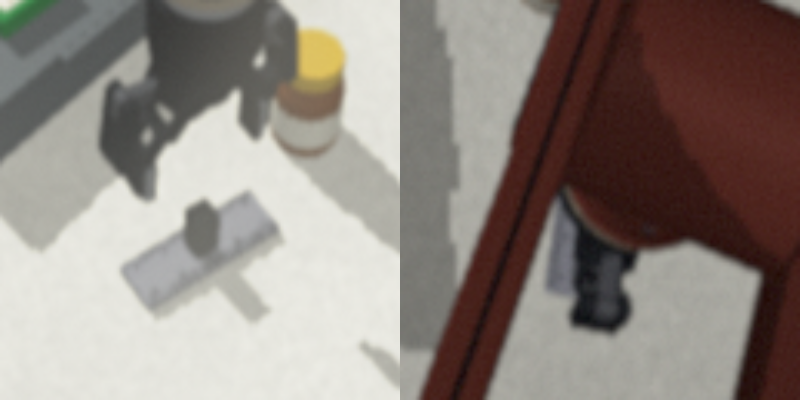

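```bash
cat >> h.py <<'E'
def proj(n,X):
    c=ctrl.get_calibration(n); K=np.array([[c['fx'],0,c['cx']],[0,c['fy'],c['cy']],[0,0,1.]])
    return cv2.projectPoints(np.asarray(X,float).reshape(-1,1,3),cv2.Rodrigues(np.array(c['R']))[0],np.array(c['t'],float).reshape(3,1),K,np.array([c['k1'],0,0,0,0.]))[0].reshape(-1,2)
E
python3 - <<'E'
from h import *
s=ctrl.sense();print(s['tcp_pos'],s['clock'])
T=s['tcp_pos'];R=s['tool_rot']
for b in(0,13,): print(proj('side',[T-R[:,0]*b/1000+R[:,1]*w for w in(-.0425,.0425,-.057,.057)]).round(1).tolist())
print(proj('side',[[.487,-.132,.046]]))
E
```

```text
[ 0.48496274 -0.12933392  0.06098982] 2.2833
[[308.0, 247.3], [339.3, 230.4], [302.4, 250.3], [344.4, 227.7]]
[[308.0, 243.7], [339.7, 226.8], [302.4, 246.7], [344.8, 224.0]]
[[325.19104982 243.00681909]]
```

>>> {"name": "play_rows", "arguments": {"motion": "0 -0.1 -1 0 0 -0.3 8.5; 0.1 -0.2 -2 0 0 -0.3 8.5; 0.1 -0.2 -2 0 0 -0.3 8.5; 0.1 -0.2 -2 0 0 -0.3 8.5; 0.1 -0.2 -2 0 0 -0.3 8.5"}}

```text
clock: 2.7
tcp_pos: [0.4883, -0.1323, 0.0438]
tool_rot: [[0.001, 0.981, -0.192], [-0.0, -0.192, -0.981], [-1.0, 0.001, 0.0]]
contact_force: [-0.5, -0.7, -0.4]
grip_width: 0.0849
```

```bash
python3 - <<'E'
from h import *
s=ctrl.sense();print(s['tcp_pos'],s['clock'],s['contact_force'])
shot('side','s2')
a=cv2.imread('pics/s2.png')
cv2.imwrite('pics/z2.png',cv2.resize(a[190:290,270:380],(770,600),interpolation=2))
T=s['tcp_pos'];R=s['tool_rot']
for b in(0,13,): print(proj('side',[T-R[:,0]*b/1000+R[:,1]*w for w in(-.0425,.0425,-.057,.057)]).round(1).tolist())
E
```

```text
[ 0.4882815  -0.1323074   0.04375067] 2.7 [-0.51249429 -0.74234474 -0.40216215]
[[309.9, 251.9], [340.9, 235.1], [304.4, 254.9], [345.9, 232.3]]
[[310.0, 248.4], [341.2, 231.5], [304.4, 251.4], [346.3, 228.8]]
```

View pics/z2.png

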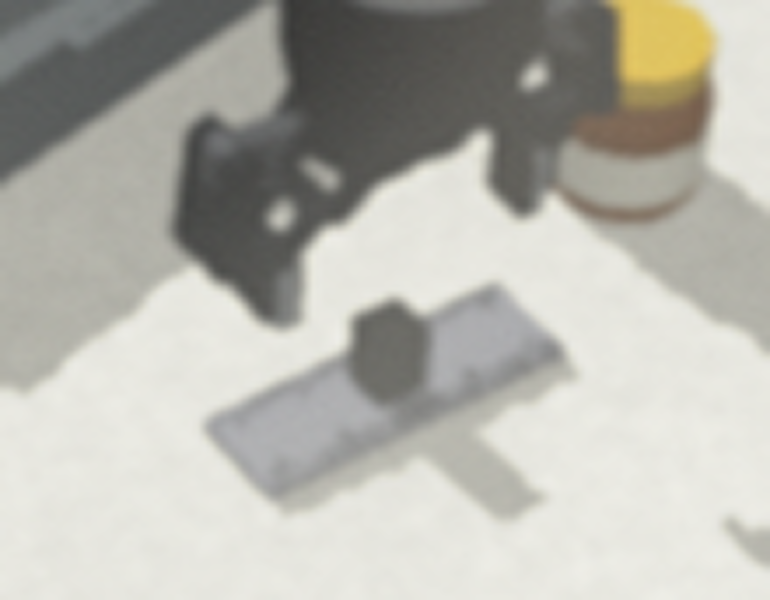

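```bash
python3 - <<'E'
from h import *
z=np.load('pics/s2.npz');W=world('side',z['d'].astype(float))
for u,v in[(300,222),(305,228),(308,235),(310,240),(309,242),(310,243),(312,240),(345,215),(344,220),(345,223),(347,218),(320,200)]: print(u,v,(W[v,u]*1000).round(1))
s=ctrl.sense();T=s['tcp_pos'];R=s['tool_rot']
m=(z['d']>0)&(W[...,2]>.045)&(W[...,2]<.2); m[:,:270]=0;m[:,385:]=0;m[:150]=0;m[300:]=0
L=(W[m]-T)@R*1000; r=np.hypot(L[:,1],L[:,2])<90; L=L[r]
for lo in range(-110,10,10):
    q=L[(L[:,0]>=lo)&(L[:,0]<lo+10)]
    if len(q):print(lo,len(q),q.min(0).round(),q.max(0).round())
E
```

```text
300 222 [ 420.5 -121.2  166.4]
305 228 [ 423.8 -131.9  154.1]
308 235 [ 434.8 -129.5  119.5]
310 240 [ 438.6 -131.8  101.4]
309 242 [ 438.2 -129.3   92.5]
310 243 [ 437.9 -132.5   92.3]
312 240 [ 440.8 -135.4  102.7]
345 215 [ 528. -148.  122.]
344 220 [ 530.4 -144.8  100.7]
345 223 [ 528.3 -149.9   96.6]
347 218 [ 532.2 -151.   111.1]
320 200 [ 451.9 -143.8  224.2]
-110 179 [-110.  -73.  -13.] [-100.   71.   18.]
-100 182 [-100.  -75.  -12.] [-90.  73.  16.]
-90 37 [-90. -68.  -8.] [-80.  67.  14.]
-80 47 [-80. -57.  -9.] [-70.  49.  14.]
-70 50 [-69. -58. -10.] [-60.  56.  12.]
-60 55 [-60. -57.  -9.] [-50.  56.  12.]
-50 29 [-49. -55. -11.] [-42.  53.  11.]
-10 50 [ -7. -12.  -9.] [-1.  8. 11.]
```

>>> {"name": "play_rows", "arguments": {"motion": "-0.1 0 -1 0 0 0 8.5; -0.1 0 -2 0 0 0 8.5; -0.1 0 -2.7 0 0 0 8.5; -0.1 0 -2.7 0 0 0 6; -0.1 0 -2.7 0 0 0 4"}}

```text
clock: 3.17
tcp_pos: [0.4859, -0.1317, 0.015]
tool_rot: [[-0.002, 0.981, -0.192], [0.001, -0.192, -0.981], [-1.0, -0.002, -0.001]]
contact_force: [0.6, -0.4, -1.0]
grip_width: 0.0635
```

```bash
python3 - <<'E'
from h import *
s=ctrl.sense();print(s['tcp_pos'],s['clock'],s['contact_force'],s['grip_width'])
shot('side','s3')
a=cv2.imread('pics/s3.png')
cv2.imwrite('pics/z3.png',cv2.resize(a[190:290,270:380],(770,600),interpolation=2))
E
```

```text
[ 0.48585179 -0.13170525  0.01499105] 3.1667 [ 0.63229547 -0.40467009 -0.95601979] 0.06351696400288095
```

View pics/z3.png

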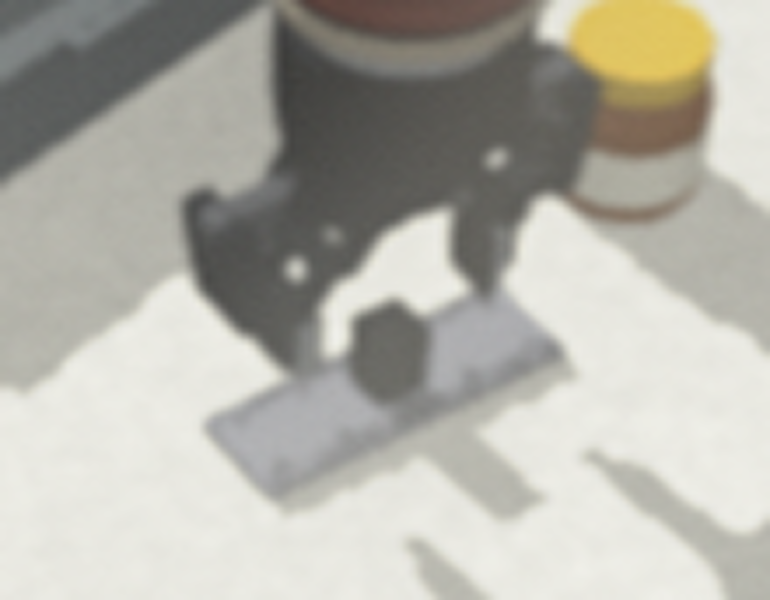

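The fingers straddle the block, with the tips at about (305,372) and (487,295) in the crop. I'll close now.

>>> {"name": "play_rows", "arguments": {"motion": "0.1 -0.05 0 0 0 0 2.5; 0.1 -0.05 0 0 0 0 1; 0.1 -0.05 0 0 0 0 0; 0.1 -0.05 0 0 0 0 0; 0.1 -0.05 0 0 0 0 0"}}

```text
clock: 3.63
tcp_pos: [0.4884, -0.1329, 0.0169]
tool_rot: [[0.001, 0.981, -0.192], [-0.001, -0.192, -0.981], [-1.0, 0.001, 0.0]]
contact_force: [-0.6, -0.5, 5.2]
grip_width: 0.0154
```

>>> {"name": "play_rows", "arguments": {"motion": "0 0 0 0 0 0 0; 0 0 0 0 0 0 0; 0 0 0 0 0 0 0; 0 0 0.5 0 0 0 0; 0 0 1 0 0 0 0"}}

```text
clock: 4.05
tcp_pos: [0.4871, -0.1323, 0.0258]
tool_rot: [[-0.001, 0.981, -0.192], [0.001, -0.192, -0.981], [-1.0, -0.001, -0.0]]
contact_force: [0.3, 0.5, -2.2]
grip_width: 0.0153
```

```bash
python3 - <<'E'
from h import *
s=ctrl.sense();print(s['tcp_pos'],s['clock'],s['contact_force'],s['grip_width'])
shot('side','s4')
a=cv2.imread('pics/s4.png')
cv2.imwrite('pics/z4.png',cv2.resize(a[190:290,270:380],(770,600),interpolation=2))
E
```

```text
[ 0.48707855 -0.13227494  0.0257956 ] 4.05 [ 0.3080385   0.52290924 -2.18562877] 0.015288478259720503
```

View pics/z4.png

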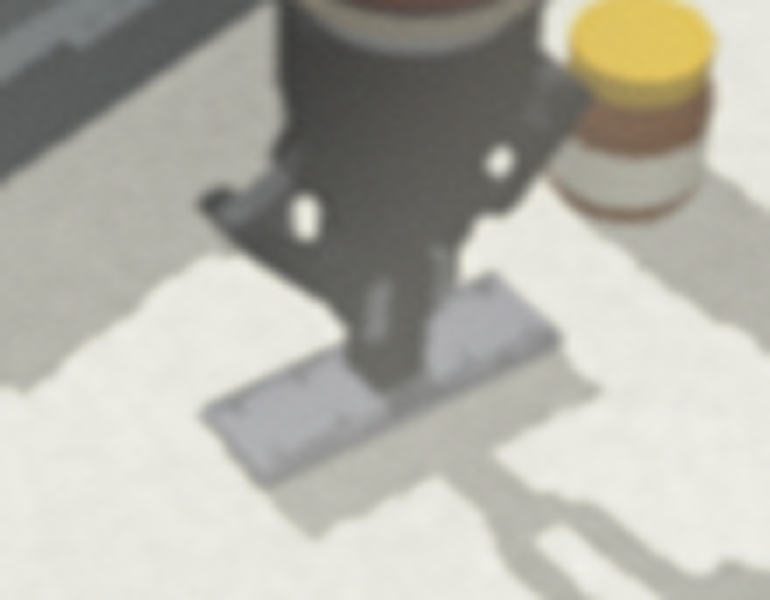

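The shadow is now detached from the bar, so it has lifted. Next I'll carry it over.

>>> {"name": "play_rows", "arguments": {"motion": "0 0 2.5 0 0 0 0; 0 0 5 0 0 0 0; 0 0 7.5 0 0 0 0; 0 0 9.5 0 0 0 0; 0 0 10 0 0 0 0"}}

```text
clock: 4.52
tcp_pos: [0.49, -0.1336, 0.13]
tool_rot: [[0.006, 0.981, -0.192], [-0.003, -0.192, -0.981], [-1.0, 0.006, 0.001]]
contact_force: [1.8, -0.2, 0.8]
grip_width: 0.0153
```

>>> {"name": "play_rows", "arguments": {"motion": "0.3 1.5 0 0 0 1 0; 0.8 4.5 0 0 0 2 0; 1.5 8 0 0 0 3 0; 2.2 11.5 0 0 0 4 0; 3 15 0 0 0 5.5 0"}}

```text
clock: 4.93
tcp_pos: [0.517, 0.0188, 0.1249]
tool_rot: [[-0.001, 0.995, -0.098], [0.0, -0.098, -0.995], [-1.0, -0.001, -0.0]]
contact_force: [1.4, -0.4, -1.1]
grip_width: 0.0149
```

>>> {"name": "play_rows", "arguments": {"motion": "0.7 3.5 0 0 0 1 0; 1.4 7 0 0 0 2 0; 2.1 10.5 0 0 0 3 0; 3 14 0 0 0 4.5 0; 3.5 17.5 0 0 0 6 0"}}

```text
clock: 5.35
tcp_pos: [0.5525, 0.1941, 0.1247]
tool_rot: [[-0.001, 1.0, 0.008], [-0.0, 0.008, -1.0], [-1.0, -0.001, 0.0]]
contact_force: [0.1, 0.1, -0.9]
grip_width: 0.0154
```

>>> {"name": "play_rows", "arguments": {"motion": "0 0.2 0 0 0 0 0; 0 0.2 -1.5 0 0 0 0; 0 0.2 -3 0 0 0 0; 0 0.2 -4 0 0 0 0; 0 0.2 -4 0 0 0 0"}}

```text
clock: 5.77
tcp_pos: [0.5499, 0.1936, 0.0822]
tool_rot: [[-0.006, 1.0, 0.007], [-0.001, 0.007, -1.0], [-1.0, -0.006, 0.001]]
contact_force: [0.1, -0.1, -2.4]
grip_width: 0.0154
```

```bash
python3 - <<'E'
from h import *
s=ctrl.sense();print(s['tcp_pos'],s['clock'],s['contact_force'],s['grip_width'])
shot('side','s5');shot('top','t5')
print(ctrl.sense()['tcp_pos'],ctrl.sense()['tool_rot'][:,1])
a=cv2.imread('pics/s5.png');b=cv2.imread('pics/t5.png')
cv2.imwrite('pics/z5.png',np.hstack([cv2.resize(a[100:240,200:340],(400,400)),cv2.resize(b[150:270,180:300],(400,400))]))
E
```

```text
[0.54992887 0.1935615  0.08216938] 5.7667 [ 0.06389232 -0.14574335 -2.35822234] 0.015372625619008411
[0.55205724 0.19385635 0.08519006] [ 0.99997566  0.00669147 -0.0019782 ]
```

View pics/z5.png

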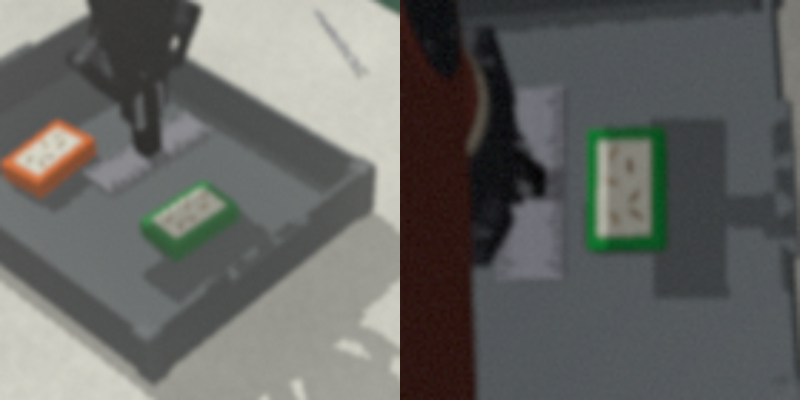

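>>> {"name": "play_rows", "arguments": {"motion": "0 0.15 -1.5 0 0 0 0; 0 0.15 -3 0 0 0 0; 0 0.15 -4.5 0 0 0 0; 0 0.15 -5.5 0 0 0 0; 0 0.15 -5.9 0 0 0 0"}}

```text
clock: 6.28
tcp_pos: [0.5522, 0.1954, 0.0261]
tool_rot: [[-0.001, 1.0, 0.007], [-0.0, 0.007, -1.0], [-1.0, -0.001, 0.0]]
contact_force: [0.0, -0.9, -0.9]
grip_width: 0.0151
```

>>> {"name": "play_rows", "arguments": {"motion": "0 0 0 0 0 0 0; 0 0 -0.1 0 0 0 0; 0 0 -0.2 0 0 0 0; 0 0 -0.2 0 0 0 0; 0 0 -0.2 0 0 0 0"}}

```text
clock: 6.7
tcp_pos: [0.5533, 0.196, 0.0258]
tool_rot: [[0.001, 1.0, 0.007], [0.0, 0.007, -1.0], [-1.0, 0.001, -0.0]]
contact_force: [-0.3, 0.3, -1.6]
grip_width: 0.0151
```

>>> {"name": "play_rows", "arguments": {"motion": "0 0 -0.1 0 0 0 0; 0 0 -0.1 0 0 0 0; 0 0 -0.2 0 0 0 0; 0 0 -0.2 0 0 0 0; 0 0 -0.2 0 0 0 0"}}

```text
clock: 7.12
tcp_pos: [0.5527, 0.1958, 0.023]
tool_rot: [[-0.0, 1.0, 0.007], [-0.0, 0.007, -1.0], [-1.0, -0.0, 0.0]]
contact_force: [-1.0, 0.7, -1.8]
grip_width: 0.0151
```

>>> {"name": "play_rows", "arguments": {"motion": "0 0 -0.1 0 0 0 0; 0 0 -0.1 0 0 0 0; 0 0 -0.1 0 0 0 0; 0 0 -0.1 0 0 0 0; 0 0 -0.1 0 0 0 0"}}

```text
clock: 7.53
tcp_pos: [0.5527, 0.1959, 0.0221]
tool_rot: [[-0.0, 1.0, 0.007], [-0.0, 0.007, -1.0], [-1.0, -0.0, 0.0]]
contact_force: [-0.3, 0.2, -2.1]
grip_width: 0.0151
```

>>> {"name": "play_rows", "arguments": {"motion": "0 0 -0.1 0 0 0 0; 0 0 -0.1 0 0 0 0; 0 0 -0.1 0 0 0 0; 0 0 -0.1 0 0 0 0; 0 0 -0.1 0 0 0 0"}}

```text
clock: 7.95
tcp_pos: [0.5529, 0.1959, 0.0219]
tool_rot: [[0.0, 1.0, 0.007], [-0.0, 0.007, -1.0], [-1.0, 0.0, 0.0]]
contact_force: [-3.4, -1.1, 4.5]
grip_width: 0.015
```

>>> {"name": "play_rows", "arguments": {"motion": "0 0 -0.1 0 0 0 0; 0 0 -0.1 0 0 0 0; 0 0 -0.1 0 0 0 0; 0 0 -0.1 0 0 0 0; 0 0 -0.1 0 0 0 0"}}

```text
clock: 8.37
tcp_pos: [0.553, 0.1959, 0.0218]
tool_rot: [[0.0, 1.0, 0.007], [-0.0, 0.007, -1.0], [-1.0, 0.0, 0.0]]
contact_force: [-5.7, -1.7, 11.4]
grip_width: 0.0154
```

The bar has reached the floor. I'll ease the pressure slightly, then push it in -y.

>>> {"name": "play_rows", "arguments": {"motion": "0 0 0.15 0 0 0 0; 0 -0.1 0.15 0 0 0 0; 0 -0.2 0.15 0 0 0 0; 0 -0.3 0.15 0 0 0 0; 0 -0.3 0.15 0 0 0 0"}}

```text
clock: 8.78
tcp_pos: [0.5534, 0.1931, 0.0221]
tool_rot: [[0.001, 1.0, 0.007], [0.001, 0.007, -1.0], [-1.0, 0.001, -0.001]]
contact_force: [-0.5, 2.6, 3.7]
grip_width: 0.0152
```

>>> {"name": "play_rows", "arguments": {"motion": "0 -0.05 0 0 0 0 0; 0 -0.1 0 0 0 0 0; 0 -0.1 0 0 0 0 0; 0 -0.15 0 0 0 0 0; 0 -0.15 0 0 0 0 0"}}

```text
clock: 9.2
tcp_pos: [0.5533, 0.1917, 0.0221]
tool_rot: [[0.001, 1.0, 0.007], [0.001, 0.007, -1.0], [-1.0, 0.001, -0.001]]
contact_force: [1.2, 3.6, 4.6]
grip_width: 0.0152
```

>>> {"name": "play_rows", "arguments": {"motion": "0 -0.05 0 0 0 0 0; 0 -0.05 0 0 0 0 0; 0 -0.1 0 0 0 0 0; 0 -0.1 0 0 0 0 0; 0 -0.1 0 0 0 0 0"}}

```text
clock: 9.62
tcp_pos: [0.5533, 0.191, 0.0223]
tool_rot: [[0.001, 1.0, 0.007], [0.001, 0.007, -1.0], [-1.0, 0.001, -0.001]]
contact_force: [-0.5, 4.8, 6.4]
grip_width: 0.0152
```

>>> {"name": "play_rows", "arguments": {"motion": "0 -0.05 0 0 0 0 0; 0 -0.05 0 0 0 0 0; 0 -0.1 0 0 0 0 0; 0 -0.1 0 0 0 0 0; 0 -0.1 0 0 0 0 0"}}

```text
clock: 10.03
tcp_pos: [0.5533, 0.19, 0.0222]
tool_rot: [[0.001, 1.0, 0.007], [0.001, 0.007, -1.0], [-1.0, 0.001, -0.001]]
contact_force: [-0.1, 4.6, 6.0]
grip_width: 0.0155
```

>>> {"name": "play_rows", "arguments": {"motion": "0 -0.05 0 0 0 0 0; 0 -0.05 0 0 0 0 0; 0 -0.1 0 0 0 0 0; 0 -0.1 0 0 0 0 0; 0 -0.1 0 0 0 0 0"}}

```text
clock: 10.45
tcp_pos: [0.5534, 0.1895, 0.0225]
tool_rot: [[0.001, 1.0, 0.007], [0.002, 0.007, -1.0], [-1.0, 0.001, -0.002]]
contact_force: [-0.7, 4.8, 7.9]
grip_width: 0.0148
```

>>> {"name": "play_rows", "arguments": {"motion": "0 -0.05 0 0 0 0 0; 0 -0.05 0 0 0 0 0; 0 -0.1 0 0 0 0 0; 0 -0.1 0 0 0 0 0; 0 -0.1 0 0 0 0 0"}}

```text
clock: 10.87
tcp_pos: [0.5534, 0.1889, 0.0227]
tool_rot: [[0.001, 1.0, 0.007], [0.002, 0.007, -1.0], [-1.0, 0.001, -0.002]]
contact_force: [-1.9, 6.0, 8.4]
grip_width: 0.0153
```

```bash
python3 - <<'E'
from h import *
s=ctrl.sense();print(s['tcp_pos'],s['clock'],s['contact_force'],s['torque'])
shot('side','s6');shot('top','t6')
a=cv2.imread('pics/s6.png');b=cv2.imread('pics/t6.png')
cv2.imwrite('pics/z6.png',np.hstack([cv2.resize(a[120:220,220:320],(400,400)),cv2.resize(b[150:250,190:290],(400,400))]))
E
```

```text
[0.55337988 0.18889489 0.02266951] 10.8667 [-1.90550034  6.02894341  8.36141388] [ 1.23946399  0.30218389 -0.01145873]
```

View pics/z6.png

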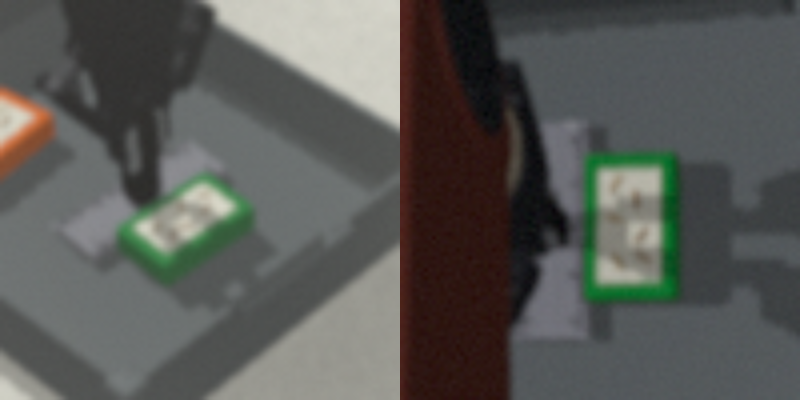

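>>> {"name": "play_rows", "arguments": {"motion": "0 -0.05 0 0 0 0 0; 0 -0.1 0 0 0 0 0; 0 -0.1 0 0 0 0 0; 0 -0.1 0 0 0 0 0; 0 -0.1 0 0 0 0 0.5"}}

```text
clock: 11.38
tcp_pos: [0.5534, 0.1883, 0.0229]
tool_rot: [[0.002, 1.0, 0.007], [0.003, 0.007, -1.0], [-1.0, 0.002, -0.003]]
contact_force: [-2.3, 7.4, 9.2]
grip_width: 0.015
```

>>> {"name": "play_rows", "arguments": {"motion": "0 0 0 0 0 0 1; 0 0 0 0 0 0 1.5; 0 0 0 0 0 0 2; 0 0 0 0 0 0 2.5; 0 0 0 0 0 0 3"}}

```text
clock: 11.8
tcp_pos: [0.5519, 0.1856, 0.0206]
tool_rot: [[-0.002, 1.0, 0.007], [-0.001, 0.007, -1.0], [-1.0, -0.002, 0.001]]
contact_force: [-0.1, 0.1, -0.7]
grip_width: 0.0298
```

>>> {"name": "play_rows", "arguments": {"motion": "0 0 0 0 0 0 4; 0 0 0 0 0 0 5; 0 0 0 0 0 0 5; 0 0 0 0 0 0 5; 0 0 0 0 0 0 5"}}

```text
clock: 12.22
tcp_pos: [0.5527, 0.1862, 0.0215]
tool_rot: [[-0.0, 1.0, 0.007], [-0.0, 0.007, -1.0], [-1.0, -0.0, 0.0]]
contact_force: [0.2, -0.2, -0.3]
grip_width: 0.05
```

```bash
python3 - <<'E'
from h import *
s=ctrl.sense();print(s['tcp_pos'],s['clock'],s['contact_force'],s['torque'])
shot('side','s7');shot('top','t7')
a=cv2.imread('pics/s7.png');b=cv2.imread('pics/t7.png')
cv2.imwrite('pics/z7.png',np.hstack([cv2.resize(a[120:220,220:320],(400,400)),cv2.resize(b[150:250,190:290],(400,400))]))
E
```

```text
[0.55273108 0.18623874 0.02149198] 12.2167 [ 0.15035459 -0.24594906 -0.31969699] [-0.06698281 -0.03236546  0.02280935]
```

View pics/z7.png

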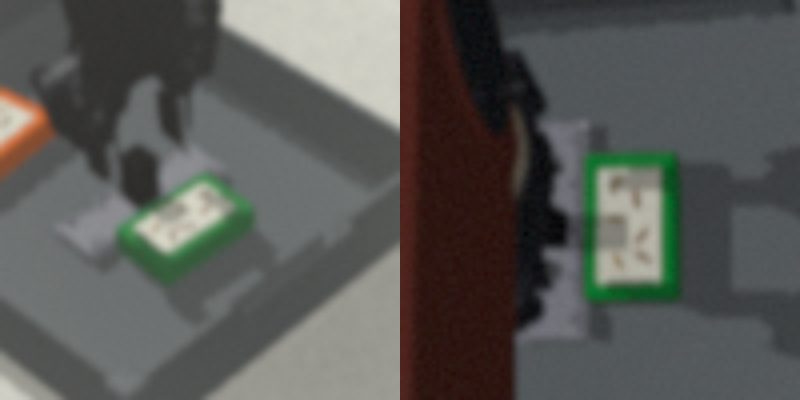

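>>> {"name": "play_rows", "arguments": {"motion": "0 0 1.5 0 0 0 5; 0 0 4 0 0 0 5; 0 0 8 0 0 0 7; 0 0 12 0 0 0 8.5; 0 0 16 0 0 0 8.5"}}

```text
clock: 12.73
tcp_pos: [0.5522, 0.1863, 0.1829]
tool_rot: [[-0.001, 1.0, 0.007], [-0.0, 0.007, -1.0], [-1.0, -0.001, 0.0]]
contact_force: [0.7, -0.6, 0.2]
grip_width: 0.0831
```

>>> {"name": "play_rows", "arguments": {"motion": "0 -4 0 0 0 -6 8.5; 0 -8 0 0 0 -13 8.5; 0 -12 0 0 0 -20 8.5; 0 -16 0 0 0 -27 8.5; 0 -20 0 0 0 -34 8.5"}}

```text
clock: 13.15
tcp_pos: [0.5525, -0.0152, 0.182]
tool_rot: [[0.001, 0.83, -0.558], [-0.0, -0.558, -0.83], [-1.0, 0.001, -0.0]]
contact_force: [2.4, -0.4, 0.9]
grip_width: 0.0849
```

```bash
python3 - <<'E'
from h import *
s=ctrl.sense();print(s['tcp_pos'],s['clock'],s['tool_rot'].round(3))
shot('side','s8');shot('top','t8')
a=cv2.imread('pics/s8.png');b=cv2.imread('pics/t8.png')
cv2.imwrite('pics/z8.png',np.hstack([cv2.resize(a[120:220,220:320],(400,400)),cv2.resize(b[150:250,190:290],(400,400))]))
E
```

```text
[ 0.55252042 -0.01520617  0.18198508] 13.15 [[ 0.001  0.83  -0.558]
 [-0.    -0.558 -0.83 ]
 [-1.     0.001 -0.   ]]
```

View pics/z8.png

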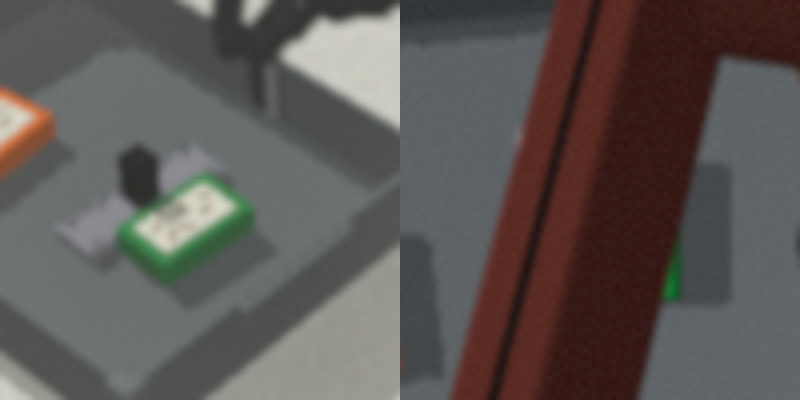

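View pics/t8.png

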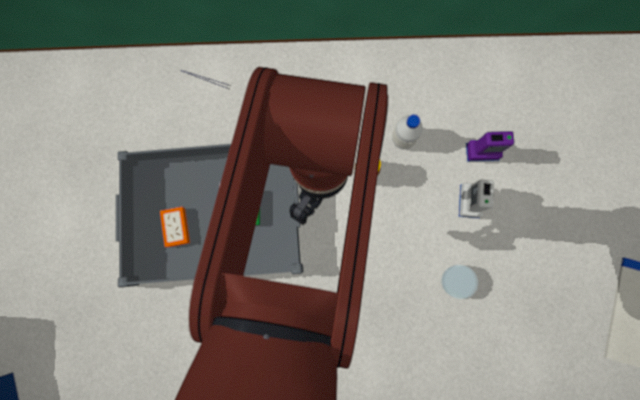

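>>> {"name": "play_rows", "arguments": {"motion": "0 -3.2 0 0 0 -6.3 8.5; 0 -6.4 0 0 0 -12.6 8.5; 0 -9.6 0 0 0 -18.9 8.5; 0 -12.8 0 0 0 -25.2 8.5; 0 -16 0 0 0 -31.5 8.5"}}

```text
clock: 13.67
tcp_pos: [0.5528, -0.1742, 0.1817]
tool_rot: [[0.0, 0.418, -0.908], [0.0, -0.908, -0.418], [-1.0, -0.0, -0.0]]
contact_force: [-0.0, -0.3, -0.5]
grip_width: 0.0846
```

>>> {"name": "play_rows", "arguments": {"motion": "0 -3.2 0 0 0 -6.3 8.5; 0 -6.4 0 0 0 -12.6 8.5; 0.1 -9.6 0 0 0 -18.9 8.5; 0.2 -12.8 0 0 0 -25.2 8.5; 0.2 -16 0 0 0 -31.5 8.5"}}

```text
clock: 14.08
tcp_pos: [0.5552, -0.3343, 0.1816]
tool_rot: [[0.0, -0.118, -0.993], [0.0, -0.993, 0.118], [-1.0, -0.0, -0.0]]
contact_force: [0.2, 1.3, -0.6]
grip_width: 0.0852
```

```bash
python3 - <<'E'
from h import *
shot('side','s9');shot('top','t9')
s=ctrl.sense();print(s['tcp_pos'],s['clock'],s['tool_rot'].round(3))
a=cv2.imread('pics/s9.png');b=cv2.imread('pics/t9.png')
cv2.imwrite('pics/z9.png',np.hstack([cv2.resize(a[120:220,220:320],(400,400)),cv2.resize(b[170:250,200:280],(400,400),interpolation=2)]))
G=lambda p:(p[...,1]>p[...,2]+30)&(p[...,1]>p[...,0]+20)
rect('top','t9',(225,180,270,235),.022,.03,G)
rect('top','t9',(200,160,270,250),.043,.06); rect('side','s9',(235,145,275,180),.043,.06)
P=rect('top','t9',(200,160,243,250),.010,.017);print(np.percentile(P,[2,25,50,75,98],axis=0).round(4))
E
```

```text
[ 0.55439351 -0.33752843  0.18128682] 14.1833 [[-0.    -0.12  -0.993]
 [-0.002 -0.993  0.12 ]
 [-1.     0.002 -0.   ]]
top (225, 180, 270, 235) 321 z 0.0246 mean [0.5498 0.1452] rect c [552.4 146. ] size [79.8 49. ] ang 0.72
top (200, 160, 270, 250) 99 z 0.0499 mean [0.5517 0.1908] rect c [551.8 190.8] size [19.6 19.9] ang 0.89
side (235, 145, 275, 180) 56 z 0.0506 mean [0.5508 0.1888] rect c [551.7 189.7] size [20.3 21.2] ang 6.65
top (200, 160, 243, 250) 756 z 0.0127 mean [0.5506 0.1914] rect c [554.7 191.7] size [125.4  39. ] ang 0.64
[[0.494  0.1738 0.0103]
 [0.5162 0.1815 0.0116]
 [0.5423 0.1909 0.0127]
 [0.5866 0.2008 0.0136]
 [0.6101 0.2104 0.0155]]
```

View pics/z9.png

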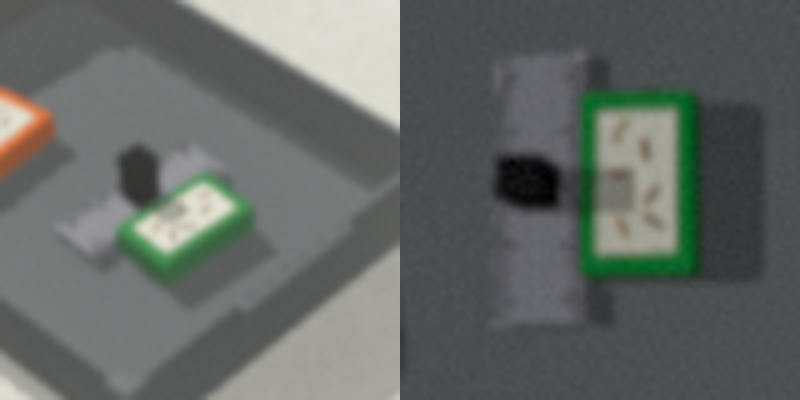

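View pics/s9.png

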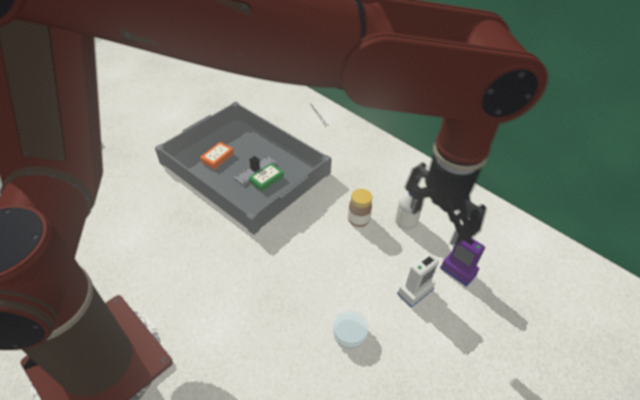

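The bar is flush: block centre at y = 190.8 mm against 191 expected, and angle 0.7° against the cassette's 0.7°. Now I'll go down to the imager.

>>> {"name": "play_rows", "arguments": {"motion": "0 0 -2.5 0 0 0 8.5; 0 0 -5 0 0 0 8.5; 0 0 -7 0 0 0 8.5; 0 0 -8 0 0 0 8.5; 0 0 -8 0 0 0 8.5"}}

```text
clock: 14.6
tcp_pos: [0.5533, -0.3311, 0.0982]
tool_rot: [[-0.005, -0.113, -0.994], [0.004, -0.994, 0.113], [-1.0, -0.003, 0.005]]
contact_force: [-0.9, 0.5, -0.6]
grip_width: 0.0847
```

```bash
python3 - <<'E'
from h import *
shot('side','s10')
s=ctrl.sense();print(s['tcp_pos'],s['clock'],s['contact_force'])
a=cv2.imread('pics/s10.png')
cv2.imwrite('pics/z10.png',cv2.resize(a[170:320,350:520],(680,600),interpolation=2))
E
```

```text
[ 0.5543642  -0.33210685  0.10042565] 14.65 [-0.97938063  0.18525433 -0.18604711]
```

View pics/z10.png

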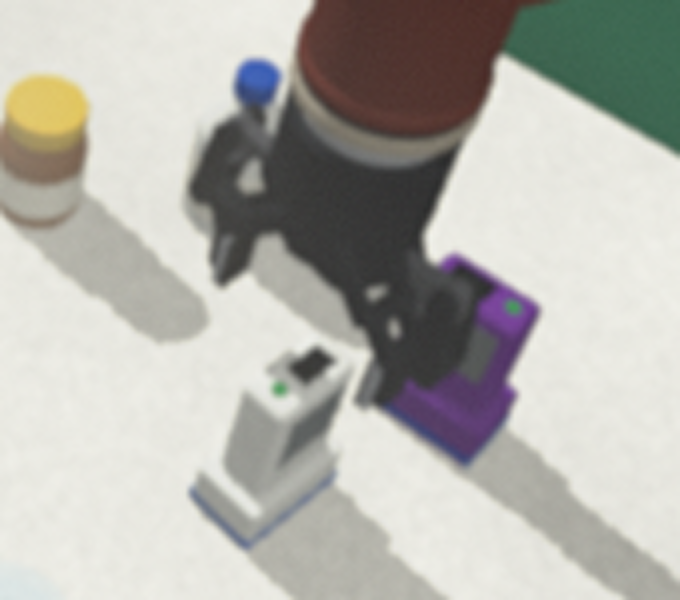

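>>> {"name": "play_rows", "arguments": {"motion": "0 -0.4 0 0 0 -0.4 8.5; 0 -0.4 -1.5 0 0 -0.4 8.5; 0 -0.4 -3 0 0 -0.4 8.5; 0 -0.4 -4 0 0 -0.4 8.5; 0 -0.4 -4 0 0 -0.4 8.5"}}

```text
clock: 15.07
tcp_pos: [0.5541, -0.3372, 0.0605]
tool_rot: [[-0.001, -0.122, -0.993], [0.001, -0.993, 0.122], [-1.0, -0.001, 0.002]]
contact_force: [0.2, 0.4, -0.9]
grip_width: 0.0848
```

```bash
python3 - <<'E'
from h import *
shot('side','s11')
s=ctrl.sense();print(s['tcp_pos'],s['clock'],s['contact_force'],s['tool_rot'][:,1])
a=cv2.imread('pics/s11.png')
cv2.imwrite('pics/z11.png',cv2.resize(a[170:320,350:520],(680,600),interpolation=2))
E
```

```text
[ 0.55455832 -0.33743507  0.0614725 ] 15.1167 [ 0.04596097 -0.64574851  0.21173589] [-1.21537160e-01 -9.92586757e-01 -4.97992601e-04]
```

View pics/z11.png

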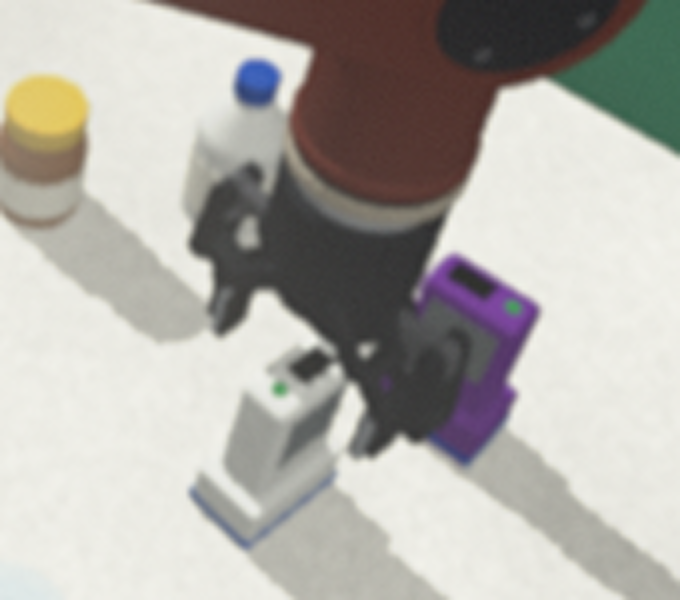

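```bash
python3 - <<'E'
from h import *
s=ctrl.sense();T=s['tcp_pos'];R=s['tool_rot']
for b in(0,13,30): print(b,proj('side',[T-R[:,0]*b/1000+R[:,1]*w for w in(-.0425,.0425)]).round(1).tolist())
print(proj('side',[[.5545,-.3375,.112]]))
z=np.load('pics/s11.npz');W=world('side',z['d'].astype(float))
m=(z['d']>0)&(W[...,2]>.05)&(W[...,2]<.25); m[:,:395]=0;m[:,480:]=0;m[:200]=0;m[300:]=0
m&=z['p'].max(-1)<90
L=(W[m]-T)@R*1000
for lo in range(-150,10,10):
    q=L[(L[:,0]>=lo)&(L[:,0]<lo+10)]
    if len(q)>3:print(lo,len(q),np.percentile(q,[3,97],axis=0).round().tolist())
E
```

```text
0 [[404.6, 263.2], [435.2, 290.9]]
13 [[405.7, 259.7], [436.6, 287.5]]
30 [[407.1, 254.9], [438.5, 282.9]]
[[424.40564752 262.80572608]]
-150 217 [[-148.0, -62.0, -9.0], [-140.0, 67.0, 13.0]]
-140 213 [[-140.0, -61.0, -7.0], [-130.0, 69.0, 20.0]]
-130 192 [[-130.0, -64.0, -6.0], [-121.0, 70.0, 21.0]]
-120 154 [[-119.0, -66.0, -7.0], [-110.0, 71.0, 19.0]]
-110 219 [[-110.0, -65.0, -10.0], [-100.0, 72.0, 18.0]]
-100 201 [[-99.0, -66.0, -8.0], [-90.0, 73.0, 14.0]]
-90 58 [[-90.0, -58.0, -7.0], [-81.0, 58.0, 14.0]]
-80 19 [[-79.0, -48.0, 2.0], [-70.0, 56.0, 11.0]]
-70 33 [[-69.0, -45.0, -4.0], [-61.0, 56.0, 10.0]]
-60 98 [[-59.0, -43.0, -118.0], [-50.0, 54.0, 9.0]]
-50 13 [[-50.0, -44.0, -120.0], [-45.0, 41.0, 10.0]]
-40 22 [[-36.0, 13.0, -104.0], [-31.0, 42.0, -97.0]]
-30 27 [[-29.0, 3.0, -104.0], [-20.0, 43.0, -97.0]]
-20 10 [[-19.0, 37.0, -105.0], [-11.0, 44.0, -101.0]]
-10 5 [[-7.0, 37.0, -103.0], [-3.0, 43.0, -102.0]]
```

>>> {"name": "play_rows", "arguments": {"motion": "0 0 0 0 0 0 7; 0 0 0 0 0 0 5.5; 0 0 0 0 0 0 4; 0 0 0 0 0 0 3; 0 0 0 0 0 0 2"}}

```text
clock: 15.53
tcp_pos: [0.5554, -0.338, 0.0628]
tool_rot: [[0.001, -0.122, -0.993], [-0.001, -0.993, 0.122], [-1.0, 0.001, -0.002]]
contact_force: [1.0, -0.9, -1.0]
grip_width: 0.0287
```

>>> {"name": "play_rows", "arguments": {"motion": "0 0 0 0 0 0 1; 0 0 0 0 0 0 0; 0 0 0 0 0 0 0; 0 0 0 0 0 0 0; 0 0 0 0 0 0 0"}}

```text
clock: 15.95
tcp_pos: [0.5554, -0.338, 0.0626]
tool_rot: [[0.001, -0.122, -0.993], [-0.001, -0.993, 0.122], [-1.0, 0.001, -0.001]]
contact_force: [0.8, 0.5, 6.5]
grip_width: 0.0288
```

>>> {"name": "play_rows", "arguments": {"motion": "0 0 0 0 0 0 0; 0 0 0 0 0 0 0; 0 0 1 0 0 0 0; 0 0 2 0 0 0 0; 0 0 3 0 0 0 0"}}

```text
clock: 16.37
tcp_pos: [0.5541, -0.3372, 0.0916]
tool_rot: [[-0.002, -0.122, -0.993], [0.001, -0.993, 0.122], [-1.0, -0.001, 0.002]]
contact_force: [0.5, -0.8, -2.3]
grip_width: 0.0289
```

```bash
python3 - <<'E'
from h import *
shot('side','s12')
s=ctrl.sense();print(s['tcp_pos'],s['clock'],s['contact_force'],s['tool_rot'][:,1],s['grip_width'])
a=cv2.imread('pics/s12.png')
cv2.imwrite('pics/z12.png',cv2.resize(a[170:320,350:520],(680,600),interpolation=2))
E
```

```text
[ 0.55563168 -0.33831426  0.09468196] 16.4167 [ 1.11595426 -0.69503917  0.05219946] [-0.1216141  -0.99257655  0.00134193] 0.028378912694733163
```

View pics/z12.png

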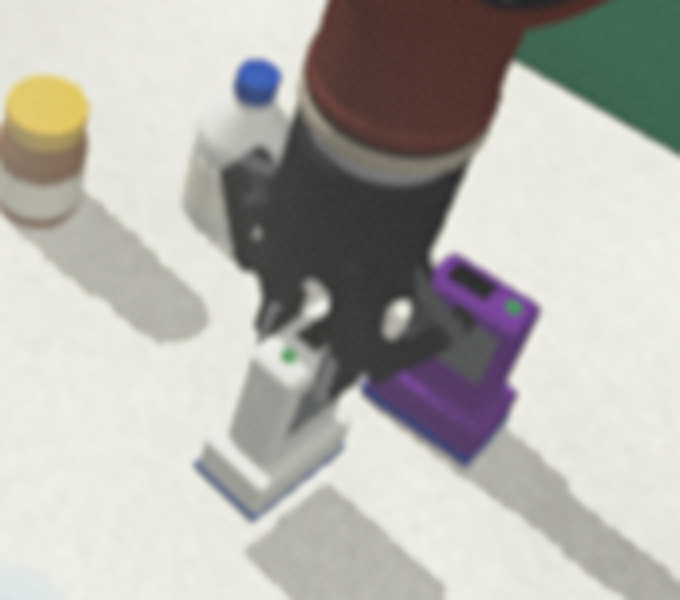

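The imager is lifted and clear of its shadow. I'll raise it and carry it over.

>>> {"name": "play_rows", "arguments": {"motion": "0 0 2.5 0 0 0 0; 0 0 5 0 0 0 0; 0 0 7.5 0 0 0 0; 0 0 10 0 0 0 0; 0 0 11.5 0 0 0 0"}}

```text
clock: 16.83
tcp_pos: [0.5557, -0.3384, 0.2105]
tool_rot: [[0.003, -0.122, -0.993], [-0.003, -0.993, 0.122], [-1.0, 0.002, -0.004]]
contact_force: [0.9, -0.2, -1.8]
grip_width: 0.0289
```

>>> {"name": "play_rows", "arguments": {"motion": "-0.3 1.5 0 0 0 0.5 0; -0.6 4 0 0 0 1 0; -1 7 0 0 0 1.5 0; -1.5 10.5 0 0 0 2 0; -2 14 0 0 0 2.5 0"}}

```text
clock: 17.25
tcp_pos: [0.5342, -0.1966, 0.2068]
tool_rot: [[0.0, -0.079, -0.997], [-0.0, -0.997, 0.079], [-1.0, 0.0, -0.0]]
contact_force: [1.6, 1.0, -2.4]
grip_width: 0.0288
```

>>> {"name": "play_rows", "arguments": {"motion": "0 3.5 0 0 0 0.5 0; 0 7 0 0 0 1 0; 0 10.5 0 0 0 1.5 0; 0 14 0 0 0 2 0; 0 17.5 0 0 0 2.5 0"}}

```text
clock: 17.67
tcp_pos: [0.5345, -0.021, 0.2071]
tool_rot: [[0.001, -0.034, -0.999], [-0.0, -0.999, 0.034], [-1.0, 0.0, -0.001]]
contact_force: [-0.1, -0.5, -3.2]
grip_width: 0.0287
```

>>> {"name": "play_rows", "arguments": {"motion": "0.5 3.5 0 0 0 0.5 0; 1 7 0 0 0 1 0; 1.5 10.5 0 0 0 1.5 0; 1.6 14 0 0 0 2 0; 1.6 16.4 0 0 0 2.7 0"}}

```text
clock: 18.08
tcp_pos: [0.5506, 0.1444, 0.2071]
tool_rot: [[0.001, 0.014, -1.0], [0.001, -1.0, -0.014], [-1.0, -0.001, -0.001]]
contact_force: [0.0, -0.2, -2.6]
grip_width: 0.0288
```

>>> {"name": "play_rows", "arguments": {"motion": "0 0 0 0 0 0 0; 0 0 0 0 0 0 0; 0 0 0 0 0 0 0; 0 0 0 0 0 0 0; 0 0 0 0 0 0 0"}}

```text
clock: 18.5
tcp_pos: [0.5509, 0.1402, 0.2067]
tool_rot: [[0.0, 0.011, -1.0], [-0.0, -1.0, -0.011], [-1.0, 0.0, -0.0]]
contact_force: [-0.7, -0.0, -2.1]
grip_width: 0.0288
```

```bash
python3 - <<'E'
from h import *
s=ctrl.sense();print(s['tcp_pos'],s['clock'],s['contact_force'],s['tool_rot'],s['grip_width'])
shot('side','s13');shot('top','t13')
a=cv2.imread('pics/s13.png');b=cv2.imread('pics/t13.png')
cv2.imwrite('pics/z13.png',np.hstack([cv2.resize(a[50:230,180:360],(400,400)),cv2.resize(b[120:280,160:320],(400,400))]))
E
```

```text
[0.55088612 0.14017092 0.20666747] 18.5 [-0.74956784 -0.01308914 -2.12741067] [[ 6.13885611e-05  1.06951705e-02 -9.99942803e-01]
 [-2.21947088e-04 -9.99942780e-01 -1.06951839e-02]
 [-9.99999973e-01  2.22590955e-04 -5.90112865e-05]] 0.02876714361426606
```

View pics/z13.png

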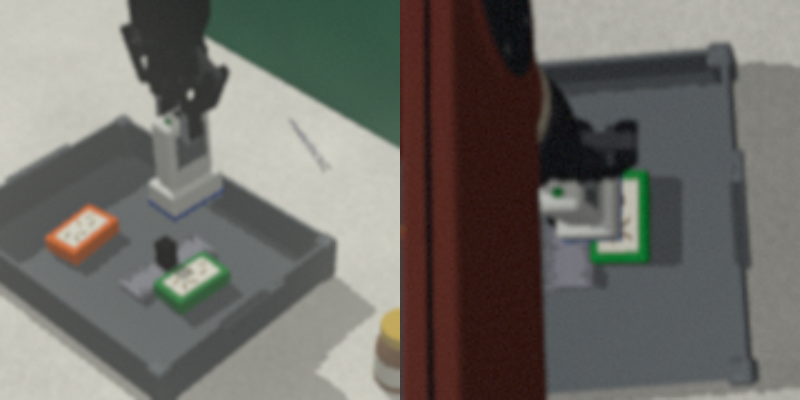

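>>> {"name": "play_rows", "arguments": {"motion": "0.1 0.3 -1 0 0 0.1 0; 0.2 0.6 -3 0 0 0.1 0; 0.2 0.6 -5 0 0 0.1 0; 0.2 0.6 -6.5 0 0 0.1 0; 0.2 0.6 -7.5 0 0 0.1 0"}}

```text
clock: 19.02
tcp_pos: [0.5514, 0.1471, 0.1287]
tool_rot: [[-0.003, 0.014, -1.0], [-0.0, -1.0, -0.014], [-1.0, 0.0, 0.003]]
contact_force: [0.3, 0.6, -2.7]
grip_width: 0.0286
```

>>> {"name": "play_rows", "arguments": {"motion": "0 0 -0.3 0 0 0 0; 0 0 -0.5 0 0 0 0; 0 0 -0.5 0 0 0 0; 0 0 -0.5 0 0 0 0; 0 0 -0.5 0 0 0 0"}}

```text
clock: 19.43
tcp_pos: [0.5537, 0.1475, 0.1278]
tool_rot: [[0.002, 0.014, -1.0], [0.0, -1.0, -0.014], [-1.0, -0.0, -0.002]]
contact_force: [-0.1, 0.3, -2.2]
grip_width: 0.0286
```

>>> {"name": "play_rows", "arguments": {"motion": "0 0 0 0 0 0 0; 0 0 0 0 0 0 0; 0 0 0 0 0 0 0; 0 0 0 0 0 0 0; 0 0 0 0 0 0 0"}}

```text
clock: 19.85
tcp_pos: [0.5528, 0.1474, 0.1267]
tool_rot: [[0.0, 0.014, -1.0], [0.0, -1.0, -0.014], [-1.0, -0.0, -0.0]]
contact_force: [0.3, -0.9, -1.8]
grip_width: 0.0289
```

```bash
python3 - <<'E'
from h import *
s=ctrl.sense();print(s['tcp_pos'],s['clock'],s['contact_force'],s['tool_rot'][:,1],s['grip_width'])
shot('side','s14');shot('top','t14');print(ctrl.sense()['tcp_pos'])
a=cv2.imread('pics/s14.png');b=cv2.imread('pics/t14.png')
cv2.imwrite('pics/z14.png',np.hstack([cv2.resize(a[90:210,205:325],(400,400),interpolation=2),cv2.resize(b[150:250,200:300],(400,400),interpolation=2)]))
E
```

```text
[0.55278385 0.14739239 0.12666959] 19.85 [ 0.28342512 -0.91611899 -1.75766594] [ 1.41799781e-02 -9.99899459e-01 -2.75337495e-05] 0.028897800792949867
[0.55277732 0.14736483 0.12660204]
```

View pics/z14.png

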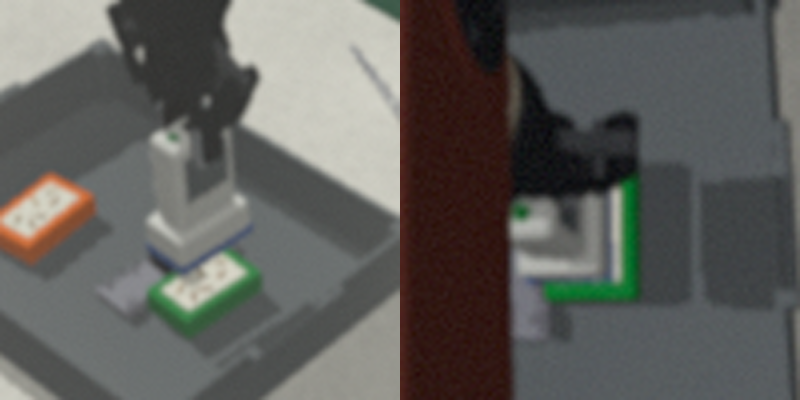

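```bash
cat > m.py <<'E'
from h import *
import sys
def meas(t,sd):
    s=ctrl.sense();T=s['tcp_pos'];a=np.arctan2(s['tool_rot'][1,1],s['tool_rot'][0,1])+np.pi/2
    ex=np.array([np.cos(a),np.sin(a)]);ey=np.array([-ex[1],ex[0]])
    for n,f in(('top',t),('side',sd)):
        z=np.load(f'pics/{f}.npz');W=world(n,z['d'].astype(float));p=z['p'].astype(int)
        m=(z['d']>0)&(np.hypot(W[...,0]-T[0],W[...,1]-T[1])<.055)&(W[...,2]>T[2]-.070)&(W[...,2]<T[2]+.06)
        L=np.c_[(W[m][:,:2]-T[:2])@ex,(W[m][:,:2]-T[:2])@ey,W[m][:,2]-T[2]]*1000; C=p[m]
        w=C.min(1)>90
        q=L[w]; 
        for lo in range(-70,60,10):
            k=q[(q[:,2]>=lo)&(q[:,2]<lo+10)]
            if len(k)>4: print(n,lo,len(k),np.percentile(k,[1,50,99],axis=0).round(1).tolist())
meas(*sys.argv[1:])
E
python3 m.py t14 s14
```

```text
top -60 18 [[-31.9, -21.7, -53.9], [-14.7, -21.3, -52.7], [4.6, -21.0, -50.7]]
top -50 10 [[-35.2, -22.0, -49.5], [-34.8, -13.0, -42.0], [5.8, 2.2, -40.2]]
top -40 48 [[-35.3, -21.4, -38.4], [-29.0, -15.5, -31.5], [2.9, 20.1, -30.0]]
top -30 131 [[-34.5, -20.1, -29.9], [-27.7, -14.3, -28.1], [1.4, 20.4, -20.7]]
top -20 24 [[-28.3, -15.4, -17.4], [-25.0, -14.1, -12.2], [-1.1, 7.5, -10.2]]
top -10 10 [[-28.2, -15.5, -9.9], [-25.4, -13.5, -5.1], [-20.2, 9.2, -1.4]]
top 0 17 [[-28.1, -15.2, 0.2], [-27.9, -4.6, 3.2], [-21.7, 9.7, 7.2]]
top 10 14 [[-28.0, -15.5, 12.3], [-27.7, -8.1, 16.3], [-23.0, 9.9, 18.8]]
top 20 11 [[-28.2, -14.9, 20.3], [-27.6, -10.1, 23.7], [-21.8, 7.7, 29.2]]
top 30 14 [[-28.0, -25.9, 30.8], [-26.6, -12.4, 32.8], [-9.3, 5.0, 39.3]]
top 40 95 [[-27.7, -15.0, 40.8], [-20.9, -7.2, 47.9], [-9.9, 4.2, 49.9]]
top 50 10 [[-24.7, -14.1, 50.1], [-21.3, -7.3, 51.0], [-11.5, 0.2, 54.6]]
side -70 7 [[-32.7, -20.1, -62.7], [-17.1, -19.0, -61.1], [3.2, -18.1, -60.7]]
side -60 34 [[-36.2, -22.9, -59.7], [-19.6, -20.1, -51.9], [32.7, 18.5, -50.2]]
side -50 94 [[-36.8, -23.3, -49.9], [-18.0, -19.9, -45.2], [30.9, 16.9, -40.1]]
side -40 99 [[-36.1, -23.0, -39.9], [-15.6, -19.9, -34.7], [32.8, 18.0, -30.1]]
side -30 148 [[-34.5, -21.6, -29.9], [-15.6, -14.2, -27.1], [32.9, 17.3, -20.5]]
side -20 76 [[-29.1, -18.6, -19.3], [-12.1, -13.9, -15.1], [25.4, 11.0, -10.1]]
side -10 68 [[-29.2, -17.0, -9.8], [-13.2, -13.9, -4.9], [23.4, 10.2, -0.1]]
side 0 39 [[-28.9, -17.1, 0.3], [-26.5, -13.1, 4.8], [24.0, 9.1, 9.6]]
side 10 40 [[-29.7, -17.3, 10.3], [-26.9, -11.5, 14.4], [23.9, 13.2, 19.8]]
side 20 38 [[-28.3, -15.8, 20.1], [-25.5, -11.9, 24.3], [26.6, 11.2, 29.0]]
side 30 50 [[-29.1, -21.7, 30.5], [-24.8, -12.8, 35.9], [26.4, 10.9, 39.8]]
side 40 95 [[-28.7, -20.7, 40.5], [-19.4, -4.7, 47.2], [19.3, 14.0, 50.0]]
side 50 31 [[-26.6, -19.7, 50.1], [-12.2, -6.0, 51.5], [-1.0, 9.0, 59.3]]
```

The imager sits centred on the TCP and upright, with its underside about 63 mm below the TCP. Final descent next.

>>> {"name": "play_rows", "arguments": {"motion": "0 -0.13 -0.4 0 0 0 0; 0 -0.13 -0.9 0 0 0 0; 0 -0.13 -1.4 0 0 0 0; 0 -0.13 -1.8 0 0 0 0; 0 -0.13 -2 0 0 0 0"}}

```text
clock: 20.37
tcp_pos: [0.552, 0.146, 0.1053]
tool_rot: [[-0.002, 0.014, -1.0], [-0.0, -1.0, -0.014], [-1.0, 0.0, 0.002]]
contact_force: [-0.7, -0.6, -2.4]
grip_width: 0.0286
```

>>> {"name": "play_rows", "arguments": {"motion": "0 0 -0.2 0 0 0 0; 0 0 -0.4 0 0 0 0; 0 0 -0.6 0 0 0 0; 0 0 -0.7 0 0 0 0; 0 0 -0.8 0 0 0 0"}}

```text
clock: 20.78
tcp_pos: [0.5528, 0.1461, 0.0986]
tool_rot: [[0.0, 0.014, -1.0], [-0.0, -1.0, -0.014], [-1.0, 0.0, -0.0]]
contact_force: [0.9, -0.8, -1.7]
grip_width: 0.0291
```

>>> {"name": "play_rows", "arguments": {"motion": "0 0 0 0 0 0 0; 0 0 0 0 0 0 0; 0 0 0 0 0 0 0; 0 0 0 0 0 0 0; 0 0 0 0 0 0 0"}}

```text
clock: 21.2
tcp_pos: [0.5529, 0.1461, 0.0987]
tool_rot: [[0.0, 0.014, -1.0], [0.0, -1.0, -0.014], [-1.0, -0.0, -0.0]]
contact_force: [0.3, -0.4, -2.4]
grip_width: 0.0285
```

```bash
python3 - <<'E'
from h import *
s=ctrl.sense();print(s['tcp_pos'],s['clock'],s['contact_force'],s['tool_rot'],s['grip_width'])
shot('side','s15');shot('top','t15');print(ctrl.sense()['tcp_pos'])
a=cv2.imread('pics/s15.png');b=cv2.imread('pics/t15.png')
cv2.imwrite('pics/z15.png',np.hstack([cv2.resize(a[90:210,205:325],(400,400),interpolation=2),cv2.resize(b[150:250,200:300],(400,400),interpolation=2)]))
G=lambda p:(p[...,1]>p[...,2]+30)&(p[...,1]>p[...,0]+20)
rect('top','t15',(200,140,243,185),.043,.06)
E
python3 m.py t15 s15 | grep -E " -[3456]0 "
```

```text
[0.55287022 0.14608115 0.09874845] 21.2 [ 0.28957329 -0.42490204 -2.37541384] [[ 2.36269008e-04  1.41931155e-02 -9.99899245e-01]
 [ 3.15523104e-05 -9.99899272e-01 -1.41931084e-02]
 [-9.99999972e-01 -2.81957397e-05 -2.36693035e-04]] 0.028522378192644082
[0.55284385 0.14610534 0.09870096]
top (200, 140, 243, 185) 46 z 0.0571 mean [0.6808 0.1624] rect c [681.7 162.8] size [ 6.3 23.9] ang 5.65
top -50 8 [[-27.5, -21.3, -43.9], [-13.7, -21.0, -42.2], [-0.8, -20.6, -40.4]]
top -40 46 [[-35.2, -21.7, -39.9], [-26.3, -18.8, -31.6], [-2.4, 18.3, -30.0]]
top -30 112 [[-34.9, -21.3, -29.9], [-28.1, -13.2, -28.0], [3.0, 18.0, -20.0]]
side -60 49 [[-35.9, -22.8, -59.4], [-20.3, -20.0, -52.6], [34.0, 34.6, -50.0]]
side -50 89 [[-36.8, -23.7, -49.6], [-9.5, -19.8, -45.3], [32.7, 43.7, -40.0]]
side -40 89 [[-36.6, -23.1, -39.8], [-19.4, -19.7, -34.9], [33.9, 17.8, -30.2]]
side -30 148 [[-35.6, -22.3, -29.8], [-14.5, -13.8, -27.1], [33.1, 17.3, -20.3]]
```

View pics/z15.png

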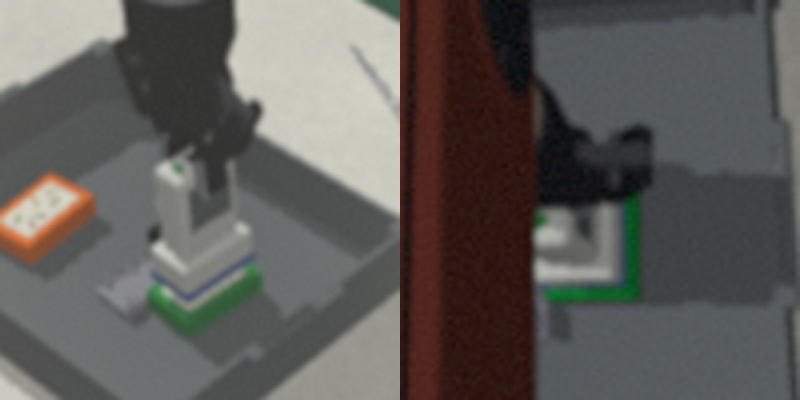

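View pics/s15.png

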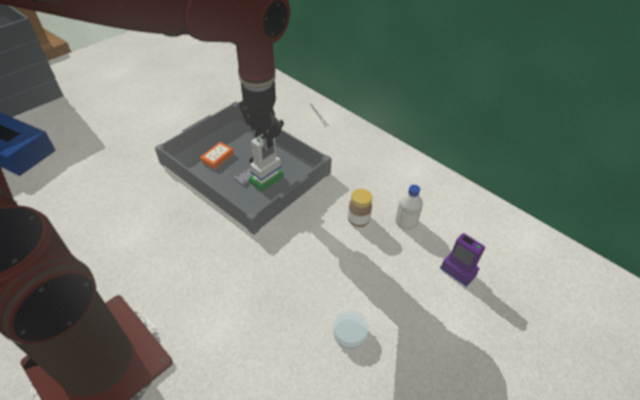

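The side view shows the imager upright over the green cassette with a visible gap. The underside is at about 36 mm and the cassette top at 25 mm. The jar, bottle and dishes have not moved. Handing in.

```bash
python3 - <<'E'
from h import *
s=ctrl.sense();print(s['clock'],np.abs(s['joint_vel']).max());print(ctrl.hand_in())
E
```

```text
21.3 0.09433097977928812
the job is handed in; nothing more can be done
None
```

I placed the scale bar against the green cassette and let go of it. Then I carried the imager over the tray wall and handed in at 21.3 s with it hovering over the cassette. The hand-in reports no verdict.

- **Scale bar:** it lies flat on the tray floor against the long side facing the orange cassette. Its centre measured y = 190.8 mm, against 191 mm expected for a flush fit. Its angle was about 0.7°, the same as the cassette's, and it is centred along it to within about 1 mm.
- **Imager:** it is upright, about 11 mm above the cassette, centred within about 1 mm and squared up within about 0.1°. The arm was still, and the wrist force showed little more than the imager's weight.
- **Bystanders:** the jar, bottle and dishes looked unmoved in the last side picture.

**What disagreed or went unchecked:**
- In the pictures the open fingertips looked 15–30 mm higher than the stated geometry, but both grasps held as planned.
- The last side-view measurement of the cassette's angle scattered by about 1°, so I used the top view.
- The arm hid part of the bar in the final top picture, so the flush check comes from before the imager was picked up.

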